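Rap a stuck adapter out of a centrifuge bucket

TASK

The tall steel centrifuge bucket with the flared mouth stands mouth-down on the grey draining mat, with an aluminium tube adapter wedged up inside it. Pick up that bucket mouth-down as it is and, keeping hold of it, rap its mouth smartly on the rubber floor of the steel-rimmed tray, several times if need be, until the adapter drops out. Leave the adapter in the tray, stand the empty bucket mouth-down on the draining mat again, let go, and do not disturb the pot, tube and bottle.

Things in the scene. Friction and masses are not known exactly. Their poses are not given: they have to be found in the camera images.
- bucket: Tall flared steel bucket, 0.25 kg, upturned: closed flat end up, mouth down, 95 mm high. From 32 to 95 mm above the mouth it is a plain cylinder 50 mm in diameter (grip there from above, any yaw); below, it flares to a 68 mm mouth. The only steel vessel on the mat that flares. Origin: centre of the mouth, at the lowest face; z up, to the closed end.
- adapter: Aluminium tube adapter, 0.1 kg, cylinder 37 mm in diameter, 45 mm high. It starts out of sight in the bucket, its lower face 27 mm above the mouth, held by stiff friction: stays put when carried or set down gently, slips at each rap and drops out after 1 to 6 raps at 0.1 to 0.3 m/s (faster frees sooner); then it stands loosely under the bucket. Origin: centre of its lower face, z up.
- tray: Steel-rimmed tray, fixed: 204 mm (its x) by 184 mm (its y) outside, 196 by 176 mm inside; rubber floor 8 mm above the bench; rim 20 mm high above the bench, so 12 mm above the floor. Origin: centre of its underside, at bench level, z up.
- mat: Grey draining mat, fixed, flat: 150 mm (its x) by 350 mm (its y), 6 mm thick. Origin: centre of its underside, at bench level, z up. On it, in a row along its y some 105 mm apart in any order, stand the flared bucket, a short wide upturned steel pot and a slim straight steel tube.
- pot: Bystander: the short wide steel pot on the mat, 72 mm diameter, 60 mm high, loose. Origin: centre of its underside.
- tube: Bystander: the slim straight steel tube on the mat, 34 mm diameter, 95 mm high, loose. Origin: centre of its underside.
- bottle: Bystander: a brown glass jar with a black cap, 64 mm diameter, 130 mm high, loose on the bench beyond the tray and mat. Origin: centre of its underside.
Not all that is in view belongs to the job. What is shaped like the bucket but blue, red or yellow is not meant.

How it is judged:
By the outcome, as a careful person would: the job done as asked, in the order asked, and still so for the second after the job is handed in, with the robot touching nothing.
It also fails if it takes over 48 s, if anything falls off the work surface, if the arm or the gripper's body presses on something with over 40 N, if the wrist force passes 120 N, or if a joint passes its speed limit or range.

ROBOT

A 7-joint arm with a two-finger parallel gripper is mounted at the origin on the work surface. World frame = base frame: x ahead of the robot, y to its left, z up, the work surface at z = 0. Lengths are in mm, angles in rad, forces in N, time in s.
With the tool pointing down it reaches from about 400 to 925 mm from the base axis. Payload 5.6 kg.
Tool frame: the origin (TCP) lies midway between the tips of the shut fingers; the grasp point (between the pads) lies 19 mm behind it; x points along the fingers, z is the direction in which the jaws open and shut, and the axes are right-handed (so a half turn about x gives the same grasp; the last joint's range is limited). The gripper opens to 85 mm and grips with 20 to 120 N. Pads are 22 mm wide; open, the fingers measure 114 mm over their backs; the gripper's body (76 mm by 85 mm) begins 54 mm behind the grasp point. The pads swing forward as they close: fully open they stand 13 mm farther back than shut.
Start: joints at [1.151, 0.468, -0.012, 1.603, 0.006, 1.071, -0.056], TCP at [239.126, -604.423, 231.29] pointing down, gripper open.
Joint ranges: [-2.53, 2.53], [-0.31, 2.02], [-1.57, 1.55], [0.28, 2.44], [-1.29, 4.43], [0.15, 1.84], [-2.92, 2.92]. Speed limits (rad/s): [2.57, 2.57, 3.14, 3.14, 3.14, 3.14, 3.14].

INTERFACE

Orientations are given as a 3x3 rotation matrix whose columns are the frame's x, y, z axes.
In Python, from rig import arm gives the robot as it stands.
- The arm moves only by the shell command python3 -m jog 'ROWS' [FORCE]. ROWS is a JSON object of lists of equal length, an entry for each row: "delta_pos": the shift along the world's x, y, z in mm, a list of three; "twist": the turn about the world's z in rad; "grip": the finger opening in mm, from 0 to 85.4. A call has 1 to 10 rows; each row shifts and turns the commanded pose from where the row before left it; what a row does not reach is not made up. A row lasts 1/10 s, in which the tool goes at most 50 mm and 8.59 degrees, less where a joint would pass 70% of its speed; a pose out of reach is approached as far as the arm can. A call is refused whole if a number of a shift passes 50 or a number of a turn 0.15, either way. A call with a gripper value outside its range is refused whole. The fingers move at their own pace and stop on an object; FORCE is the grip in N (left out, the last holds). Time passes only in rows, so rows that do not move let the fingers close. It gives the time, the measured TCP pose, the force and the opening at its end, in the units of the state.
- arm.state(): the state, without advancing time (a new reading comes with each control period).
- arm.read_camera(name): name is "scene" or "side" or "wrist"; returns the picture (400x640x3 uint8, red, green, blue); there is no depth.
- arm.get_calibration(name): a dict with "fx", "fy", "cx", "cy" (pixels), "rvec" (rotation vector, rad) and "tvec" (3), from world to camera coordinates, as OpenCV has them; the wrist camera has in their place "tool_from_camera" (4x4, takes a point from camera to tool coordinates, whose origin is the TCP and whose axes are the tool frame's). Camera axes: x right, y down, z forward; pixel columns grow to the right and rows downward; lengths in mm; the calibration is good to about 2 mm. The wrist camera is an equidistant fisheye: a pixel r from the principal point sees the ray r / f radians off the axis. A picture is of the moment at which its call begins: read the wrist's pose just before it. get_calibration takes no time and is no camera call.
- arm.close_job(): hands the job in, once; it reports no verdict.
The state is a dict: "clock": time; "q": joint angles; "qvel": joint speeds; "joint_efforts": joint torques, N m; "position": TCP position; "orientation": TCP orientation; "wrist_force": force on the tool from outside, world axes, zero at the start; "torque": the same for the moment, N m; "grip_width": finger opening in mm.
Only numpy, scipy, OpenCV 4.12 (cv2) and the standard library are available. Lean on these libraries where they do the work, as an engineer would, in place of code of your own. Each camera call takes 0.05 s, during which the arm holds its last target.

## Working session

There is one attempt and no reset: what is moved stays moved. The work goes in short steps, Python scripts to look and compute and a shell command to move; the robot and the scene stay as the last step left them, time stands still between calls to the robot, and variables do not carry over. Pictures are saved under pics/ and viewed, and the job is handed in when it is done.

```bash
ls; mkdir -p pics; cat > h.py <<'E'
import numpy as np, cv2
from rig import arm
def save(n,f):
    im=arm.read_camera(n); cv2.imwrite('pics/'+f+'.png',im[:,:,::-1]); return im
def ray(n,uv):
    c=arm.get_calibration(n); R=cv2.Rodrigues(np.array(c['rvec'],float))[0]; t=np.array(c['tvec'],float).ravel()
    d=np.array([(uv[0]-c['cx'])/c['fx'],(uv[1]-c['cy'])/c['fy'],1.]); return -R.T@t, R.T@d
def plane(n,uv,z):
    o,d=ray(n,uv); return o+d*(z-o[2])/d[2]
def proj(n,p):
    c=arm.get_calibration(n); R=cv2.Rodrigues(np.array(c['rvec'],float))[0]; q=R@np.array(p,float)+np.array(c['tvec'],float).ravel()
    return np.array([c['fx']*q[0]/q[2]+c['cx'],c['fy']*q[1]/q[2]+c['cy']])
def tri(a,b):
    (o1,d1),(o2,d2)=ray('scene',a),ray('side',b)
    s=np.linalg.lstsq(np.c_[d1,-d2],o2-o1,rcond=None)[0]
    p,q=o1+d1*s[0],o2+d2*s[1]; return (p+q)/2,np.linalg.norm(p-q)
E
python3 - <<'E'
from h import *
save('scene','s0');save('side','d0')
s=arm.state();print(s['clock'],s['position'],np.round(s['orientation'],3),s['grip_width'])
for n in('scene','side'):print(ray(n,(320,200)))
E
```

```text
pics
0.1 [ 238.92937943 -603.96988758  230.42168604] [[-0.001  0.93   0.368]
 [ 0.001  0.368 -0.93 ]
 [-1.    -0.    -0.002]] 85.14853013633488
(array([1092.02449174,  -59.04107652,  779.33106875]), array([-0.57466485,  0.06248431, -0.81601371]))
(array([ 531.5107452 , -835.21104004,  559.96550145]), array([ 0.03649131,  0.86028459, -0.50852036]))
```

View pics/s0.png

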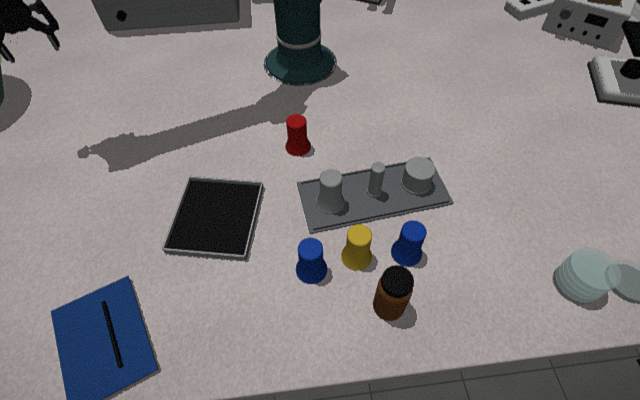

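View pics/d0.png

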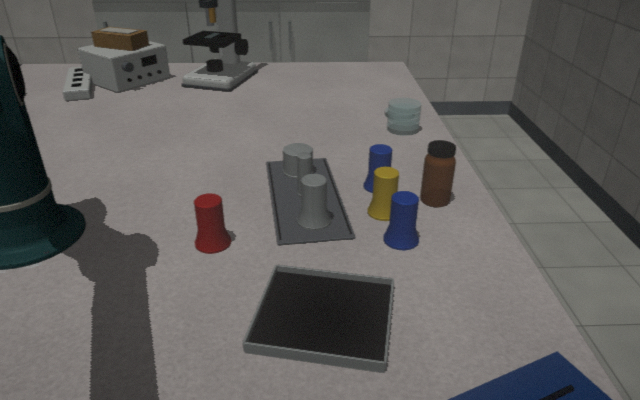

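The scene view shows the flared steel bucket at about (331,190), with its top near (331,176). The tube is at (377,180), the pot at (419,175) and the tray centred near (214,217). In the side view the bucket's top is near (314,181) and the tray near (322,313). I'll zoom in to measure them.

```bash
python3 - <<'E'
import cv2,numpy as np
a=cv2.imread('pics/s0.png')[150:235,290:460];b=cv2.imread('pics/d0.png')[135:250,255:360]
a=cv2.resize(a,None,fx=4.6,fy=4.6,interpolation=cv2.INTER_CUBIC);b=cv2.resize(b,None,fx=5,fy=5,interpolation=cv2.INTER_CUBIC)
cv2.imwrite('pics/s0z.png',cv2.convertScaleAbs(a,alpha=1.5));cv2.imwrite('pics/d0z.png',cv2.convertScaleAbs(b,alpha=1.5))
E
```

```text
(no output)
```

View pics/s0z.png

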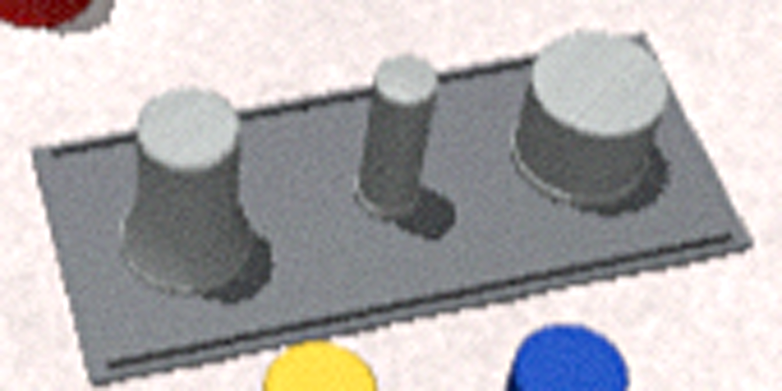

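View pics/d0z.png

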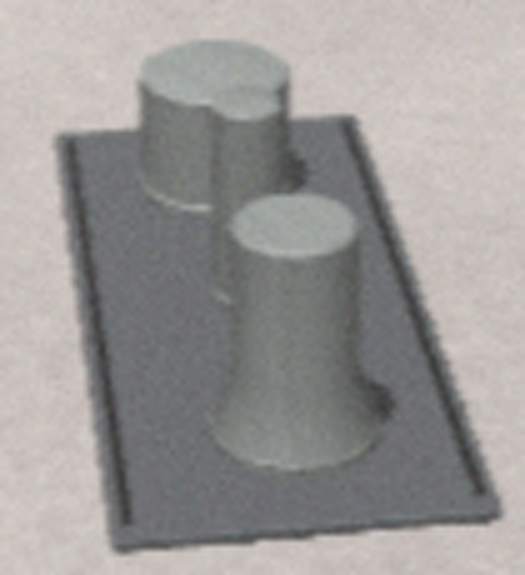

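```bash
python3 - <<'E'
from h import *
def top(f,uv,r):
    g=cv2.cvtColor(cv2.imread(f),cv2.COLOR_BGR2GRAY); g=cv2.GaussianBlur(g,(3,3),0)
    v=int(np.median(g[uv[1]-2:uv[1]+3,uv[0]-2:uv[0]+3])); m=((g>v-22)&(g<v+22)).astype(np.uint8)
    q=np.zeros_like(m);cv2.circle(q,uv,r,1,-1);m&=q
    n,l,st,c=cv2.connectedComponentsWithStats(m,connectivity=4);k=l[uv[1],uv[0]];return c[k],st[k]
for nm,a,b,ra,rb in(('bucket',(331,178),(314,180),16,16),('pot',(420,168),(296,149),20,18)):
    A=top('pics/s0.png',a,ra);B=top('pics/d0.png',b,rb);print(nm,A,B,tri(A[0],B[0]))
print('zoompts',tri((330.9,178),(313.8,180)),tri((378,167.4),(304.8,155.4)),tri((420.4,168.5),(297.8,149.4)))
print('mat scene',[plane('scene',p,6)[:2].round() for p in((297.6,182.6),(310.7,233),(453,202.8),(430.2,158))])
print('tray scene',[plane('scene',p,20)[:2].round() for p in((190,178),(263.5,180),(247.5,256.5),(164.5,250))])
print('tray side',[plane('side',p,20)[:2].round() for p in((276,267),(394,277),(386,363),(246,348))])
print('tray corners tri',[tri(a,b)[0].round() for a,b in zip(((190,178),(263.5,180),(247.5,256.5),(164.5,250)),((246,348),(276,267),(394,277),(386,363)))])
print('mat tri',[tri(a,b)[0].round() for a,b in (((297.6,182.6),(278.5,244.5)),((310.7,233),(354,239)))])
print('bottle',plane('scene',(397,280),130),'blue tops',[plane('scene',p,95)[:2].round() for p in((311,246),(359,233),(413,229),(297,121))])
E
```

```text
bucket (array([330.48275862, 176.4200627 ]), array([318, 168,  28,  18, 319], dtype=int32)) (array([313.17490494, 179.77186312]), array([301, 174,  25,  13, 263], dtype=int32)) (array([553.97288803,  22.83594023,  98.66801496]), np.float64(2.043314773044941))
pot (array([420.44623656, 166.79928315]), array([401, 156,  39,  23, 558], dtype=int32)) (array([296.72503618, 145.69030391]), array([279, 131,  36,  30, 691], dtype=int32)) (array([524.43646575, 238.84225848,  69.37741707]), np.float64(4.067451994223175))
zoompts (array([555.89019146,  23.77602087,  96.87804774]), np.float64(0.11152613492831097)) (array([540.05432289, 131.52614307,  97.76104823]), np.float64(0.7782329605616277)) (array([525.38000399, 239.64146995,  61.21584976]), np.float64(0.1098408997598953))
mat scene [array([489., -48.]), array([635., -31.]), array([594., 311.]), array([451., 297.])]
tray scene [array([ 453., -307.]), array([ 481., -130.]), array([ 684., -171.]), array([ 647., -348.])]
tray side [array([ 486., -143.]), array([ 683., -177.]), array([ 642., -357.]), array([ 451., -323.])]
tray corners tri [array([ 447., -311.,   10.]), array([ 483., -132.,   15.]), array([ 683., -172.,   16.]), array([ 643., -351.,   13.])]
mat tri [array([486., -49.,   1.]), array([631., -31.,  -3.])]
bottle [821.31525736 104.0203543  130.        ] blue tops [array([717., -37.]), array([699.,  61.]), array([703., 170.]), array([367., -35.])]
```

```bash
python3 -m jog '{"delta_pos":[[20,40,0],[20,40,0],[20,40,0],[20,40,0],[20,40,0],[20,40,0],[20,40,0],[20,40,0],[20,40,0],[20,40,0]],"twist":[0,0,0,0,0,0,0,0,0,0],"grip":[85,85,85,85,85,85,85,85,85,85]}' 40
python3 -m jog '{"delta_pos":[[20,40,0],[20,40,0],[20,40,0],[18,40,0],[15,28,0],[10,20,0],[6,10,0],[0,0,0],[0,0,0]],"twist":[0,0,0,0,0,0,0,0,0],"grip":[85,85,85,85,85,85,85,85,85]}'
python3 - <<'E'
from h import *
s=arm.state();save('wrist','w1');print(s['position'],s['clock']);print(arm.get_calibration('wrist'))
np.savez('w1.npz',p=s['position'],R=s['orientation'])
E
```

```text
clock: 1.1
position: [439.4, -202.7, 231.2]
orientation: [[-0.0, 0.93, 0.368], [-0.0, 0.368, -0.93], [-1.0, -0.0, 0.0]]
wrist_force: [0.6, -0.2, -0.1]
grip_width: 84.8
clock: 2.0
position: [547.6, 12.3, 230.9]
orientation: [[-0.001, 0.93, 0.367], [-0.001, 0.367, -0.93], [-1.0, -0.001, 0.0]]
wrist_force: [0.4, -0.4, -0.3]
grip_width: 85.0
[547.61164388  12.29090374 230.92451423] 2.0
{'fx': 309.70691628693146, 'fy': 309.70691628693146, 'cx': 316.65801228214406, 'cy': 199.9829039475288, 'tool_from_camera': array([[ 1.38376389e-03, -3.16629246e-01,  9.48548368e-01,
        -1.43322211e+02],
       [ 9.77902751e-04, -9.48548394e-01, -3.16630682e-01,
         8.05785986e+01],
       [ 9.99998564e-01,  1.36573016e-03, -1.00293440e-03,
        -3.61625562e-01],
       [ 0.00000000e+00,  0.00000000e+00,  0.00000000e+00,
         1.00000000e+00]])}
```

View pics/w1.png

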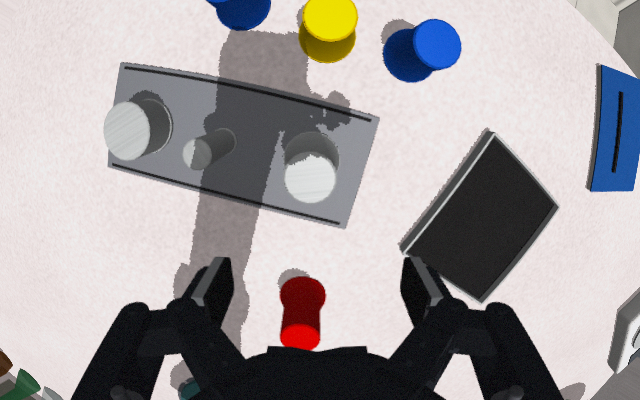

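The wrist view shows the bucket's top at about (310,178), partly in shadow at its upper edge. The tube's top is at (197,153), the pot's at (127,131), and the tray is at right around (480,215).

```bash
cat >> h.py <<'E'
def wray(uv,f):
    d=np.load(f);c=arm.get_calibration('wrist');T=np.array(c['tool_from_camera'])
    x=np.array([uv[0]-c['cx'],uv[1]-c['cy']])/c['fx'];r=np.hypot(*x)
    v=np.r_[x/r*np.sin(r),np.cos(r)]
    R=d['R'];return d['p']+R@T[:3,3],R@T[:3,:3]@v
def wplane(uv,z,f):
    o,d=wray(uv,f);return o+d*(z-o[2])/d[2]
def trin(rs):
    A=sum(np.eye(3)-np.outer(d,d)/(d@d) for o,d in rs);b=sum((np.eye(3)-np.outer(d,d)/(d@d))@o for o,d in rs)
    return np.linalg.solve(A,b)
E
python3 - <<'E'
from h import *
im=cv2.imread('pics/w1.png');z=cv2.resize(im[120:215,265:360],None,fx=6,fy=6,interpolation=cv2.INTER_CUBIC);cv2.imwrite('pics/w1z.png',z)
g=cv2.cvtColor(im,cv2.COLOR_BGR2GRAY)[120:215,265:360]
m=(cv2.GaussianBlur(g,(3,3),0)>150).astype(np.uint8);n,l,st,c=cv2.connectedComponentsWithStats(m);k=l[58,45];print(st[k],c[k]+[265,120])
for uv in((310,178),(197.5,154),(127,131)):print(wplane(uv,101 if uv[0]>150 else 66,'w1.npz').round(1))
print(trin([wray((310,178),'w1.npz'),ray('scene',(330.9,178)),ray('side',(313.8,180))]))
for n,p in(('scene',(330.9,178)),('side',(313.8,180))):print(plane(n,p,101))
E
```

```text
[  18   34   55   51 2064] [310.4748062  179.78100775]
[554.7  22.3 101. ]
[538.5 129.5 101. ]
[524.  234.2  66. ]
[555.22306543  22.90678958  97.3128145 ]
[559.06231651  23.29909857 101.        ]
[555.71103377  16.04896638 101.        ]
```

View pics/w1z.png

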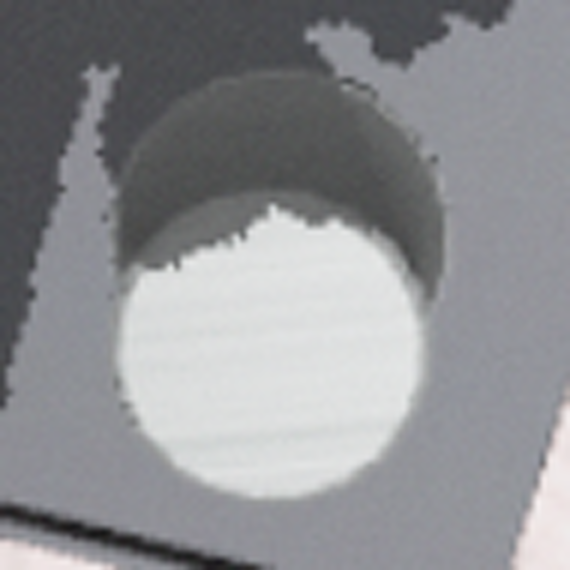

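The three views agree on the bucket at about (555, 22.7). The measured top is 97 mm against 101 nominal, which fits 2 mm calibration error. I'll align, then go down in two steps.

```bash
python3 -m jog '{"delta_pos":[[7.5,10.5,0],[0,0,-20],[0,0,-30],[0,0,-30],[0,0,-20],[0,0,0],[0,0,0]],"twist":[0,0,0,0,0,0,0],"grip":[85,85,85,85,85,85,85]}'
python3 - <<'E'
from h import *
s=arm.state();save('wrist','w2');np.savez('w2.npz',p=s['position'],R=s['orientation']);print(s['position'])
E
```

```text
clock: 2.75
position: [556.1, 24.1, 131.7]
orientation: [[0.0, 0.93, 0.367], [0.0, 0.367, -0.93], [-1.0, 0.0, -0.0]]
wrist_force: [-0.6, -0.1, 0.7]
grip_width: 85.1
[556.05954333  24.0952428  131.65631704]
```

View pics/w2.png

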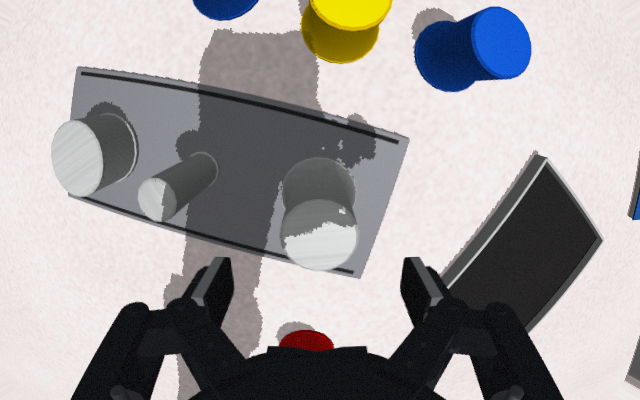

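The bucket's top is at about (319,234), between the fingers at x≈222 and x≈410. The jaw lines are clear of the tube.

```bash
python3 - <<'E'
from h import *
print(wplane((319,234),101,'w2.npz'),trin([wray((310.3,177.2),'w1.npz'),wray((319,234),'w2.npz')]))
E
python3 -m jog '{"delta_pos":[[-0.5,-1,-20],[0,0,-25],[0,0,-20],[0,0,-14.5],[0,0,0],[0,0,0]],"twist":[0,0,0,0,0,0],"grip":[85,85,85,85,85,85]}'
python3 -m jog '{"delta_pos":[[0,0,0],[0,0,0],[0,0,0],[0,0,0],[0,0,0],[0,0,0],[0,0,0],[0,0,0],[0,0,0],[0,0,0]],"twist":[0,0,0,0,0,0,0,0,0,0],"grip":[70,60,55,52,45,40,40,40,40,40]}' 70
```

```text
[556.74404061  23.38113392 101.        ] [553.55281408  21.88300745  93.30382988]
clock: 3.4
position: [555.9, 23.3, 52.7]
orientation: [[0.001, 0.93, 0.368], [0.0, 0.368, -0.93], [-1.0, 0.001, 0.0]]
wrist_force: [0.6, 0.3, -0.1]
grip_width: 85.2
clock: 4.4
position: [555.4, 22.9, 52.5]
orientation: [[0.001, 0.93, 0.368], [-0.0, 0.368, -0.93], [-1.0, 0.0, 0.001]]
wrist_force: [-0.2, -0.7, 5.3]
grip_width: 48.4
```

Gripped at 48 mm opening. Next I lift it and carry it over the tray.

```bash
python3 -m jog '{"delta_pos":[[0,0,10],[0,0,20],[0,0,20],[0,0,20],[0,0,10],[0,-10,0],[0,-20,0],[2,-30,0],[2,-35,0],[2,-40,0]],"twist":[0,0,0,0,0,0,0,0,0,0],"grip":[40,40,40,40,40,40,40,40,40,40]}'
python3 -m jog '{"delta_pos":[[2,-40,0],[2,-35,0],[0,-30,0],[0,-18,0],[0,-7,0],[0,0,-10],[0,0,-20],[0,0,-10],[0,0,0],[0,0,0]],"twist":[0,0,0,0,0,0,0,0,0,0],"grip":[40,40,40,40,40,40,40,40,40,40]}'
python3 - <<'E'
from h import *
save('scene','s3');save('side','d3');a=cv2.imread('pics/s3.png')[130:280,130:350];b=cv2.imread('pics/d3.png')[170:390,220:420]
cv2.imwrite('pics/z3.png',np.hstack([cv2.resize(a,(420,400)),cv2.resize(b,(370,400))]))
E
```

```text
clock: 5.4
position: [560.0, -112.9, 130.4]
orientation: [[-0.002, 0.929, 0.369], [0.001, 0.369, -0.929], [-1.0, -0.002, -0.001]]
wrist_force: [0.9, -0.0, -3.4]
grip_width: 48.6
clock: 6.4
position: [565.4, -240.7, 91.7]
orientation: [[-0.0, 0.929, 0.369], [0.001, 0.369, -0.929], [-1.0, -0.0, -0.001]]
wrist_force: [0.5, 0.8, -3.2]
grip_width: 48.0
```

View pics/z3.png

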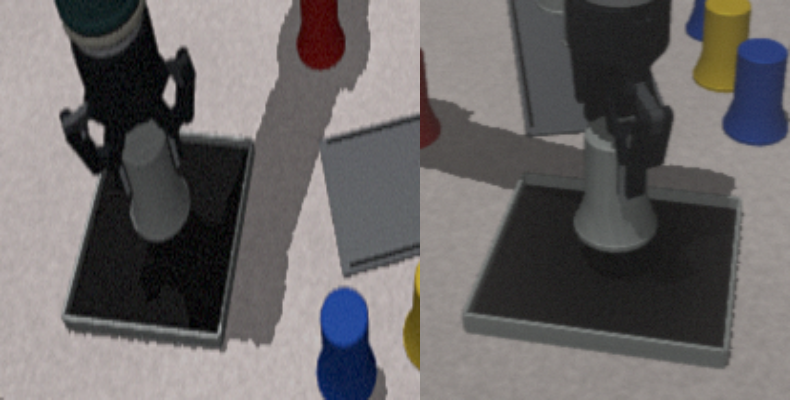

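Bucket and mouth are held upright over the tray's centre, with the weight reading about 3.3 N (bucket plus adapter). I'll start with one moderate rap.

```bash
python3 -m jog '{"delta_pos":[[0,0,-15],[0,0,-15],[0,0,-11],[0,0,21],[0,0,20],[0,0,0],[0,0,0]],"twist":[0,0,0,0,0,0,0],"grip":[40,40,40,40,40,40,40]}'
python3 - <<'E'
from h import *
import time
for i in range(3): print(arm.state()['wrist_force'])
E
```

```text
clock: 7.2
position: [564.6, -241.9, 90.8]
orientation: [[-0.001, 0.93, 0.368], [0.0, 0.368, -0.93], [-1.0, -0.001, -0.0]]
wrist_force: [0.3, 1.0, -4.5]
grip_width: 47.9
[ 0.29784928  0.96471012 -4.4737031 ]
[ 0.29784928  0.96471012 -4.4737031 ]
[ 0.29784928  0.96471012 -4.4737031 ]
```

To check contact, I'll make the next rap end at the bottom so I can read the force there.

```bash
python3 -m jog '{"delta_pos":[[0,0,-20],[0,0,-20]],"twist":[0,0],"grip":[40,40]}'; python3 -m jog '{"delta_pos":[[0,0,0]],"twist":[0],"grip":[40]}';  python3 -m jog '{"delta_pos":[[0,0,20],[0,0,20],[0,0,0],[0,0,0]],"twist":[0,0,0,0],"grip":[40,40,40,40]}'
```

```text
clock: 7.4
position: [564.8, -242.0, 50.8]
orientation: [[-0.001, 0.93, 0.368], [-0.0, 0.368, -0.93], [-1.0, -0.001, -0.0]]
wrist_force: [-15.8, 7.5, 80.6]
grip_width: 48.5
clock: 7.5
position: [564.7, -241.5, 49.9]
orientation: [[-0.002, 0.93, 0.368], [0.001, 0.368, -0.93], [-1.0, -0.001, -0.001]]
wrist_force: [-0.1, 0.9, -2.6]
grip_width: 48.3
clock: 7.9
position: [564.5, -241.8, 90.5]
orientation: [[-0.001, 0.93, 0.368], [0.0, 0.368, -0.93], [-1.0, -0.001, -0.001]]
wrist_force: [-0.2, -0.0, -2.8]
grip_width: 48.2
```

```bash
cat >> h.py <<'E'
def both(tag):
    save('scene','s'+tag);save('side','d'+tag);a=cv2.imread('pics/s%s.png'%tag)[130:280,130:350];b=cv2.imread('pics/d%s.png'%tag)[170:390,220:420]
    cv2.imwrite('pics/z%s.png'%tag,cv2.convertScaleAbs(np.hstack([cv2.resize(a,(420,400)),cv2.resize(b,(370,400))]),alpha=1.6))
E
python3 -c "
from h import *
both('4')"
```

```text
(no output)
```

View pics/z4.png

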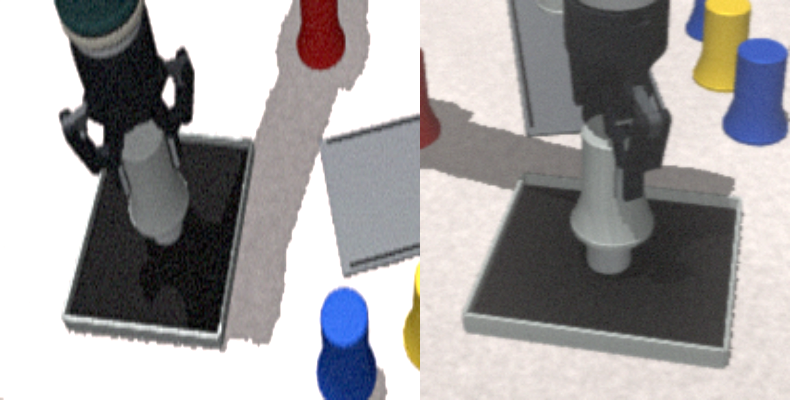

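The adapter shows below the mouth at about (607,258) in the side panel. I'll raise the bucket straight up to see whether it stays behind.

```bash
python3 -m jog '{"delta_pos":[[0,0,8],[0,0,16],[0,0,16],[0,0,12],[0,0,8],[0,0,0],[0,0,0]],"twist":[0,0,0,0,0,0,0],"grip":[40,40,40,40,40,40,40]}'
python3 -c "
from h import *
both('5')"
```

```text
clock: 8.7
position: [564.9, -241.9, 151.9]
orientation: [[-0.0, 0.93, 0.368], [-0.0, 0.368, -0.93], [-1.0, -0.0, 0.0]]
wrist_force: [0.8, -0.2, -3.4]
grip_width: 48.2
```

View pics/z5.png

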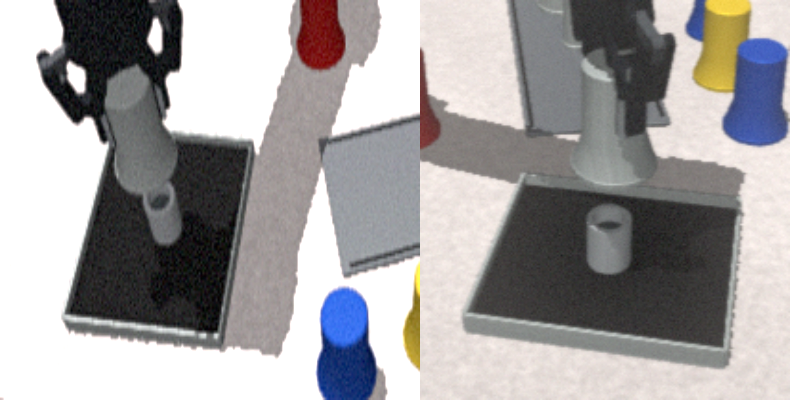

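The adapter stands alone in the tray and the bucket is clear above it. I'll check whether the bucket slipped or tilted in the grip.

```bash
python3 - <<'E'
import cv2,numpy as np
a=cv2.imread('pics/s5.png')[145:215,180:230];b=cv2.imread('pics/d5.png')[190:280,290:365]
a=cv2.resize(a,(400,560),interpolation=cv2.INTER_CUBIC);b=cv2.resize(b,(400,480),interpolation=cv2.INTER_CUBIC)
o=np.zeros((560,800,3),np.uint8);o[:,:400]=a;o[:480,400:]=b;cv2.imwrite('pics/z5b.png',cv2.convertScaleAbs(o,alpha=1.8))
E
```

```text
(no output)
```

View pics/z5b.png

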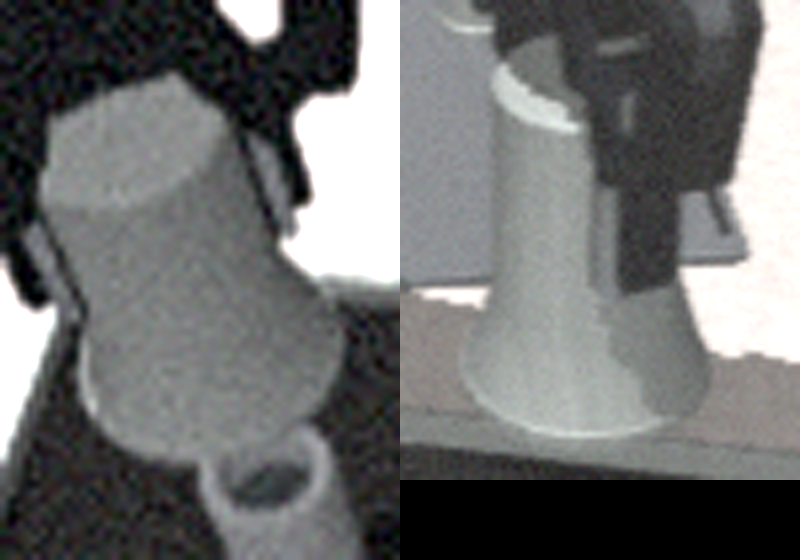

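```bash
python3 - <<'E'
from h import *
print('mouth tri',tri((206.4,190.4),(324.7,260.7)))
t=np.linspace(0,2*np.pi,181)
def circ(n,c,r): return np.array([proj(n,[c[0]+r*np.cos(k),c[1]+r*np.sin(k),c[2]]) for k in t])
for s in(0,3,6,10):
    z=151.9-46.5+s
    for n,f in(('scene',lambda p:(p-[180,145])*8),('side',lambda p:(p-[290,190])*[400/75,480/90]+[400,0])):
        m=f(circ(n,(564.9,-241.9,z),34));tp=f(circ(n,(564.9,-241.9,z+95),25))
        print(s,n,'mouth L%d R%d bot%d'%(m[:,0].min(),m[:,0].max(),m[:,1].max()),'top L%d R%d T%d B%d'%(tp[:,0].min(),tp[:,0].max(),tp[:,1].min(),tp[:,1].max()))
E
```

```text
mouth tri (array([ 564.06215561, -242.29235467,  106.73320627]), np.float64(0.5027121554160662))
0 scene mouth L83 R344 bot473 top L13 R225 T53 B211
0 side mouth L464 R713 bot460 top L494 R690 T33 B135
3 scene mouth L79 R341 bot466 top L9 R222 T45 B203
3 side mouth L463 R713 bot451 top L493 R690 T23 B124
6 scene mouth L76 R339 bot460 top L5 R219 T36 B195
6 side mouth L463 R714 bot441 top L493 R690 T13 B114
10 scene mouth L72 R336 bot451 top L0 R215 T25 B184
10 side mouth L463 R714 bot429 top L493 R691 T0 B100
```

Mouth centre triangulates to (564, -242, 107), with the slip a few mm at most. Back to the mat at the original spot, then a slow lowering by feel.

```bash
python3 -m jog '{"delta_pos":[[0,10,0],[0,22,0],[0,35,0],[-2,42,0],[-2,42,0],[-2,42,0],[-2,35,0],[-1,22,0],[0,10,0],[0,4,0]],"twist":[0,0,0,0,0,0,0,0,0,0],"grip":[40,40,40,40,40,40,40,40,40,40]}'
python3 -m jog '{"delta_pos":[[0,0,-10],[0,0,-20],[0,0,-25],[0,0,-20],[0,0,-10],[0,0,-5],[0,0,0]],"twist":[0,0,0,0,0,0,0],"grip":[40,40,40,40,40,40,40]}'
python3 -c "
from h import *
save('scene','s6');save('side','d6');a=cv2.imread('pics/s6.png')[130:250,270:470];b=cv2.imread('pics/d6.png')[120:270,250:400]
cv2.imwrite('pics/z6.png',cv2.convertScaleAbs(np.hstack([cv2.resize(a,(420,400)),cv2.resize(b,(370,400))]),alpha=1.6))"
```

```text
clock: 9.8
position: [555.9, 23.4, 151.6]
orientation: [[-0.0, 0.929, 0.37], [0.0, 0.37, -0.929], [-1.0, -0.0, -0.0]]
wrist_force: [0.2, -0.4, -3.4]
grip_width: 48.1
clock: 10.5
position: [556.0, 21.3, 61.3]
orientation: [[-0.001, 0.93, 0.367], [-0.0, 0.367, -0.93], [-1.0, -0.001, -0.0]]
wrist_force: [-0.2, 1.2, -2.5]
grip_width: 48.6
```

View pics/z6.png

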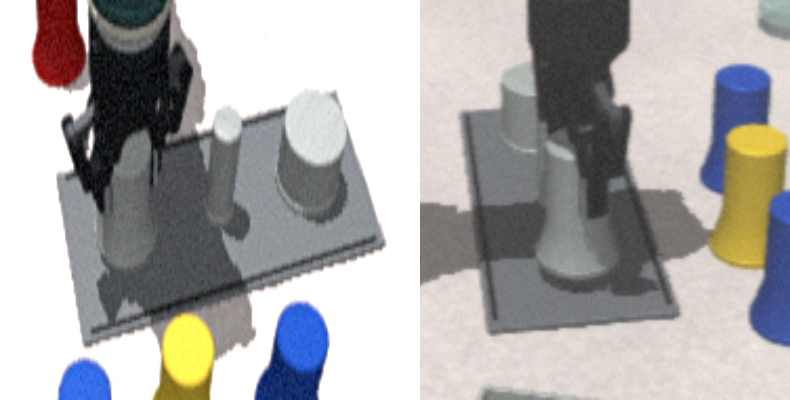

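The bucket hovers just above its place on the mat, with the tube and pot untouched beside it. Lowering in small steps now.

```bash
python3 -m jog '{"delta_pos":[[0,1,-3],[0,0,-3],[0,0,-2],[0,0,0]],"twist":[0,0,0,0],"grip":[40,40,40,40]}'; python3 -m jog '{"delta_pos":[[0,0,-1],[0,0,-1],[0,0,0]],"twist":[0,0,0],"grip":[40,40,40]}';python3 -m jog '{"delta_pos":[[0,0,-1],[0,0,0]],"twist":[0,0],"grip":[40,40]}'
```

```text
clock: 11.0
position: [555.9, 23.1, 53.6]
orientation: [[-0.0, 0.93, 0.368], [-0.0, 0.368, -0.93], [-1.0, -0.0, -0.0]]
wrist_force: [0.4, -0.7, -2.6]
grip_width: 48.4
clock: 11.3
position: [556.0, 23.0, 51.7]
orientation: [[-0.0, 0.93, 0.368], [-0.0, 0.368, -0.93], [-1.0, -0.0, -0.0]]
wrist_force: [-0.0, 0.1, -2.7]
grip_width: 48.3
clock: 11.5
position: [556.1, 23.1, 50.7]
orientation: [[-0.0, 0.93, 0.368], [-0.0, 0.368, -0.93], [-1.0, -0.0, -0.0]]
wrist_force: [0.6, -0.0, -3.1]
grip_width: 48.5
```

```bash
for i in 1 ; do python3 -m jog '{"delta_pos":[[0,0,-1],[0,0,0]],"twist":[0,0],"grip":[40,40]}' | grep -E "pos|force";python3 -m jog '{"delta_pos":[[0,0,-1],[0,0,0]],"twist":[0,0],"grip":[40,40]}' | grep -E "pos|force";python3 -m jog '{"delta_pos":[[0,0,-1],[0,0,0]],"twist":[0,0],"grip":[40,40]}'| grep -E "pos|force"; done
```

```text
position: [556.1, 23.1, 49.7]
wrist_force: [0.7, -0.7, -2.9]
position: [556.0, 23.0, 48.7]
wrist_force: [0.2, 0.1, -1.9]
position: [556.2, 23.1, 47.9]
wrist_force: [-0.8, -0.7, -1.6]
```

```bash
python3 -m jog '{"delta_pos":[[0,0,-1],[0,0,0]],"twist":[0,0],"grip":[40,40]}' | grep -E "pos|force"
python3 -c "
from h import *
save('side','d7');b=cv2.imread('pics/d7.png')[170:250,280:360]
cv2.imwrite('pics/z7.png',cv2.convertScaleAbs(cv2.resize(b,(560,560)),alpha=1.6))"
```

```text
position: [556.2, 23.1, 47.8]
wrist_force: [-3.3, -0.1, 6.8]
```

View pics/z7.png

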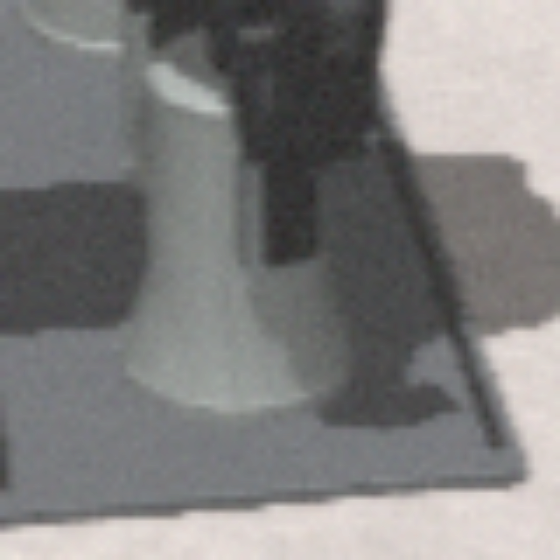

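The bucket has touched down: the force reads +7 N and the mouth sits on the mat upright. Release.

```bash
python3 -m jog '{"delta_pos":[[0,0,0],[0,0,0],[0,0,0],[0,0,0],[0,0,0],[0,0,0],[0,0,0],[0,0,0],[0,0,0],[0,0,0]],"twist":[0,0,0,0,0,0,0,0,0,0],"grip":[50,52,55,60,66,72,78,85,85,85]}'
python3 -m jog '{"delta_pos":[[0,0,5],[0,0,10],[0,0,20],[0,0,30],[0,0,40],[0,0,40],[0,0,20],[0,0,0]],"twist":[0,0,0,0,0,0,0,0],"grip":[85,85,85,85,85,85,85,85]}'
python3 -m jog '{"delta_pos":[[0,-20,0],[0,-40,0],[0,-45,0],[0,-45,0],[0,-45,0],[0,-45,0],[0,-40,0],[0,-30,0],[0,-10,0],[0,0,0]],"twist":[0,0,0,0,0,0,0,0,0,0],"grip":[85,85,85,85,85,85,85,85,85,85]}'
python3 -c "
from h import *
save('scene','s8');save('side','d8')"
```

```text
clock: 13.35
position: [556.1, 23.1, 46.8]
orientation: [[0.0, 0.93, 0.368], [-0.0, 0.368, -0.93], [-1.0, -0.0, 0.0]]
wrist_force: [-0.5, -0.0, -0.8]
grip_width: 84.7
clock: 14.15
position: [558.3, 23.4, 216.3]
orientation: [[0.008, 0.93, 0.368], [-0.0, 0.368, -0.93], [-1.0, 0.007, 0.003]]
wrist_force: [0.5, -0.0, -0.1]
grip_width: 84.9
clock: 15.15
position: [555.2, -298.0, 210.8]
orientation: [[-0.001, 0.931, 0.365], [0.001, 0.365, -0.931], [-1.0, -0.001, -0.001]]
wrist_force: [-0.4, 0.2, 0.4]
grip_width: 84.9
```

View pics/s8.png

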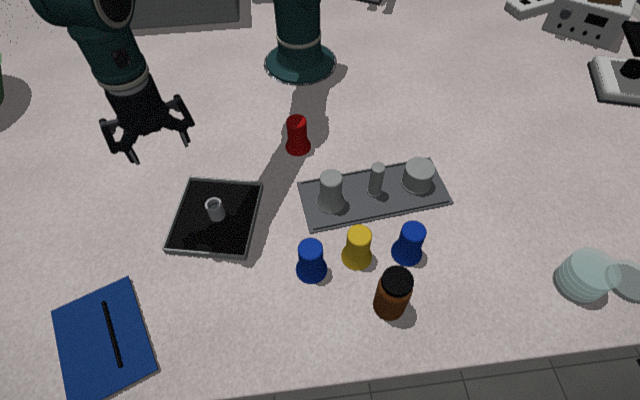

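View pics/d8.png

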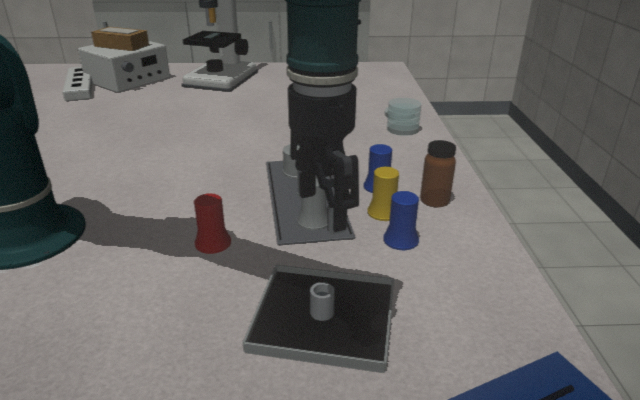

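The bucket is back upright on the mat at (331,190) in the scene view. The adapter stands in the tray at (214,209), and the pot, tube and bottle sit at the same pixels as before. The arm is clear. Handing in.

```bash
python3 -c "
from h import *
s=arm.state();print(s['clock'],np.abs(s['qvel']).max(),s['wrist_force'])
a=cv2.imread('pics/s0.png').astype(int);b=cv2.imread('pics/s8.png').astype(int)
for n,(x0,y0,x1,y1) in dict(bucket=(315,165,350,215),tube=(365,160,390,200),pot=(400,155,440,195),bottle=(370,262,416,322)).items(): print(n,np.abs(a-b)[y0:y1,x0:x1].mean().round(1))
print(arm.close_job())"
```

```text
15.25 0.015853022465093063 [-0.07261854  0.75348356 -0.4483838 ]
bucket 7.1
tube 6.4
pot 7.2
bottle 7.3
the job is handed in; nothing more can be done
None
```

I handed the job in at about 15 s. The adapter is out and standing in the tray, and the empty bucket is back mouth-down at its original spot on the draining mat.

- **Raps:** I gripped the bucket by its cylinder and rapped it twice over the middle of the tray, at up to about 0.2 m/s. I saw the adapter below the mouth after the second rap, and it stayed behind on the rubber when I raised the bucket. The second rap read 81 N at the wrist at the end of the stroke, against the 120 N limit. I took no force reading during the first rap, so I can't say for certain that it made contact.
- **Putting it back:** I lowered the bucket in 1 mm steps until the wrist felt about 7 N, then let go and moved the arm clear.
- **Last checks:** The last scene picture shows the bucket upright on the mat and the adapter upright in the tray. The pot, tube and bottle look unmoved: their image patches changed only slightly, about as much for each of them. The side camera's view of the bucket, tube and pot was partly hidden by the arm.
- **Disagreements:** The bucket top first measured 97 mm high from three views and 93 mm from the two wrist views, against 101 mm nominal. The raps also pushed the bucket about 5 mm up in the grip, so touchdown came about 5 mm lower than the pick-up height.

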